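# Hang the curing-light shield on the drop-latch peg

## Task

Lift the amber curing-light shield out of the drying rack and hang it by its eye on the stand's peg: push the eye in along the peg so that it lifts the red flap, and go on until the flap has dropped down behind it. Leave the shield hanging still on the peg with the flap fully down, and do not knock or shift the spray bottle, the plaster model, the mirror or the forceps.

Things in the scene. Friction and masses are not known exactly. Their poses are not given: they have to be found in the camera images.
- shield: loose amber shield, about 90 g, upright in one rack slot. Origin: centre of its lower edge; z up, x through its thickness, y along its width; same front and back, left and right. Amber pane 5 thick, 90 wide, z 0 to 77 mm; black cross bar 10 thick, 134 wide, z 75 to 89; an upright black grip ear at each end of the bar and a black eye ring in the middle. Overall height 147 mm.
- ear_left (a point): grip point of the shield's ear at its y = +57 mm, 130 mm above its lower edge. The ear is 12 thick (shield x), 22 wide (y), from 87 to 147 mm up: pinch it from above across its thickness.
- ear_right (a point): the same for the ear at the shield's y = -57 mm
- shield_eye (a point): centre of the shield's eye, 110 mm above its lower edge, at mid width; the hole's axis is the shield's x. Hole 28 mm across, ring 46 mm across, 6 mm thick.
- stand: fixed grey hanging stand. Origin on the counter; x along the peg from its tip to the post, y sideways, z up. Base plate 12 thick, x -60 to +90, y -50 to +50 mm. Post 24 by 30 mm, front face at x = +42, up to z = 226. A grey arm 12 wide (z 218 to 226) runs from the post above the peg to x = -25 and carries the red flap.
- peg_tip (a point): centre of the free end of the level steel peg, 10 mm in diameter (stand x = -35, y = 0, z = 175 mm); the peg runs 77 mm from there along the stand's +x to the post
- peg_seat (a point): point on the peg's axis at stand x = +27 mm: an eye pushed on to here (or 9 mm either way) is well behind the flap. A hung eye rests with its centre 9 mm below the axis.
- flap (a joint): angle of the red gravity flap (18 wide, 38 long, 30 g) hinged across the peg at stand x = -20, z = 220 mm. 0 = hanging against its stop, lower end 2 mm above the peg; grows to 1.4 as it swings in towards the post and up. It cannot swing outwards, falls back by itself, needs under 1 N; an eye pushed along the peg lifts it to about 0.8.
- rack: fixed white drying rack, 110 (x) by 116 (y) mm. Origin on the counter under its centre. Slots along its y at x = -26 and +26 mm, 6 mm wide, 28 deep, floor at z = 8, walls up to z = 36. What stands in it may lean a little.
- mirror: bystander: loose steel mirror plate standing in the other slot, 5 thick (x), 80 wide, 92 tall, origin at the centre of its lower edge
- spray: bystander: loose white spray bottle, 70 mm across, 268 tall, grey trigger head on top reaching 47 mm towards its -x; origin at the centre of its underside. It stands beside the stand on either side, its centre 130 to 150 mm from the peg's line.
- model: bystander: loose plaster dental model, 66 by 70 mm, 38 tall, origin at the centre of its underside; on the stand's other side from the bottle
- tray: fixed tan bracket tray, 100 by 170 mm, 25 high with its shut lids, with two of its lids standing up to 69 mm; origin at the centre of its underside
- forceps: bystander: loose steel forceps lying across the tray's shut lids, 150 long (x), 27 wide, 8 high, origin at the middle underneath
Mind the look-alikes: they are no part of the job. There is more than one size of the shield; the one meant has the size given above. Several things have the shape of the stand; the one meant has the colours described above.

How it is judged (in metres and radians):
On the way, in this order (a step that is already met when the one before it is completed fails the run):
1. the shield is lifted clear of the rack slots (z of shield in the frame of rack above 0.04 m), for 0.1 s.
2. the eye is round the peg and lifts the flap (value of joint flap above 0.3 rad and x of shield_eye in the frame of stand above -0.03 m and y of shield_eye in the frame of stand between -0.013 and 0.013 m and z of shield_eye in the frame of stand between 0.16 and 0.188 m), for 0.05 s.
At the end, for the whole second after the job is handed in: the shield hangs by its eye on the peg behind the flap (eye centre between 12 mm before and 45 mm behind the stand's origin along the peg, within 13 mm sideways, 158 to 178 mm up), upright within 0.3 rad, its weight on the stand, moving slower than 0.05 m/s, and the flap is down (below 0.1 rad) (x of shield_eye in the frame of stand between -0.012 and 0.045 m and y of shield_eye in the frame of stand between -0.013 and 0.013 m and z of shield_eye in the frame of stand between 0.158 and 0.178 m and value of joint flap below 0.1 rad and angle between shield's own z axis and vertical below 0.3 rad and contact force between shield and stand above 0.3 N and linear speed of shield below 0.05 m/s); the robot touches nothing.
It fails at once if spray bottle shifted more than 20 mm or tipped (distance of spray from where it was at the start of the episode above 0.02 m or angle between spray's own z axis and vertical above 0.3 rad).
It fails at once if plaster model shifted more than 20 mm (distance of model from where it was at the start of the episode above 0.02 m).
It fails at once if mirror shifted more than 20 mm or tipped (distance of mirror from where it was at the start of the episode above 0.02 m or angle between mirror's own z axis and vertical above 0.4 rad).
It fails at once if forceps shifted more than 20 mm (distance of forceps from where it was at the start of the episode above 0.02 m).
It also fails if it takes over 54 s, if anything falls off the work surface, if the arm or the gripper's body presses on something with over 40 N, if the wrist force passes 120 N, or if a joint passes its speed limit or range.

## Robot

A 6-joint arm with a two-finger parallel gripper is mounted at the origin on the work surface. World frame = base frame: x ahead of the robot, y to its left, z up, the work surface at z = 0. Lengths are in mm, angles in rad, forces in N, time in s.
With the tool pointing down it reaches from about 400 to 925 mm from the base axis. Payload 12.5 kg.
Tool frame: the origin (TCP) lies midway between the tips of the shut fingers; the grasp point (between the pads) lies 19 mm behind it; y points along the fingers, x is the direction in which the jaws open and shut, and the axes are right-handed (so a half turn about y gives the same grasp; the last joint's range is limited). The gripper opens to 95 mm and grips with 3 to 60 N. Pads are 20 mm wide; open, the fingers measure 119 mm over their backs; the gripper's body (75 mm by 180 mm) begins 59 mm behind the grasp point.
Start: joints at [1.118, 0.491, 1.559, -0, 1.092, -0.106], TCP at [212.415, 587.815, 214.661] pointing down, gripper open.
Joint ranges: [-3.1, 3.1], [-0.84, 2.19], [0.05, 2.79], [-1.13, 4.28], [0.06, 2.93], [-2.69, 2.69]. Speed limits (rad/s): [2.22, 2.22, 2.79, 3.14, 3.14, 3.14].

## Interface

Orientations are given as [roll, pitch, yaw] about the fixed x, y, z axes, in that order (R = Rz(yaw) Ry(pitch) Rx(roll)).
In Python, from cell import env, vision, job gives the robot as it stands.
- The arm moves only by the shell command python3 -m crank 'ROWS' [OPENING]. ROWS is JSON, a list of rows, each a list of 6 numbers: the shift along the tool's x, y, z in mm, then the turn, a rotation vector about the tool's x, y, z in degrees. In form: [[x, y, z, rx, ry, rz], ...]. A call has 1 to 5 rows; each row is the pose to reach, as a shift and turn from the pose measured when the call began, along the tool's axes at that moment; what a row does not reach only later rows make up. A row lasts 1/10 s, in which the tool goes at most 50 mm and 8.59 degrees, less where a joint would pass 70% of its speed; a pose out of reach is approached as far as the arm can. A call with a gripper value outside its range is refused whole. OPENING is the opening, from 0 (shut) to 1 (fully open), set as the call begins (- or left out, the last holds). The fingers move at their own pace and stop on an object; the grip force is fixed at half the most. Time passes only in rows, so rows that repeat a pose let the fingers close. It gives the time, the measured TCP pose, the force and the opening at its end, in the units of the state.
- env.state(): the state, without advancing time (a new reading comes with each control period).
- vision.read_camera(name): name is "scene" or "side" or "wrist"; returns (picture, depth): 400x640x3 uint8, blue, green, red; 400x640 float32, mm along the optical axis (not along the pixel's ray), 0 where there is no reading.
- vision.calibration(name): a dict with "vertical_fov" (degrees; the focal length in pixels is half the picture's height over the tangent of half this angle, whatever the lens; pixels are square), "cx", "cy" (the principal point, pixels), "dist" ([k1, k2, p1, p2, k3] as OpenCV has them; the pictures are not rectified), "pose" (4x4, takes a point from camera to world coordinates). Camera axes: x right, y down, z forward; pixel columns grow to the right and rows downward; lengths in mm; the calibration is good to about 2 mm. A picture is of the moment at which its call begins: read the wrist's pose just before it. calibration takes no time and is no camera call; for the wrist camera it gives the pose at the moment of the call.
- job.job_done(): hands the job in, once; it reports no verdict.
The state is a dict: "t": time; "joints": joint angles; "qvel": joint speeds; "tau": joint torques, N m; "eef_pos": TCP position; "tcp_rot": TCP orientation; "ft_force": force on the tool from outside, world axes, zero at the start; "moment": the same for the moment, N m; "opening": opening from 0.0 (shut) to 1.0 (fully open).
Only numpy, scipy, OpenCV 4.12 (cv2) and the standard library are available. Lean on these libraries where they do the work, as an engineer would, in place of code of your own. Each camera call takes 0.05 s, during which the arm holds its last target.

## Working session

There is one attempt and no reset: what is moved stays moved. The work goes in short steps, Python scripts to look and compute and a shell command to move; the robot and the scene stay as the last step left them, time stands still between calls to the robot, and variables do not carry over. Pictures are saved under pics/ and viewed, and the job is handed in when it is done.

```bash
ls; mkdir -p pics; python3 - <<'E'
from cell import env, vision, job
import cv2, numpy as np
print(env.state())
for n in ["scene","side","wrist"]:
    c=vision.calibration(n); print(n,c)
    im,d=vision.read_camera(n)
    cv2.imwrite(f"pics/{n}0.png",im); np.savez(f"pics/{n}0.npz",im=im,d=d,pose=c["pose"])
E
```

```text
pics
{'t': 0.0, 'joints': array([ 1.11837153e+00,  4.91588307e-01,  1.55947787e+00,  1.62245592e-05,
        1.09173110e+00, -1.05602410e-01]), 'qvel': array([ 2.44767746e-04, -1.21437840e-03,  5.36646471e-04,  1.97455328e-04,
        2.84843892e-04, -3.48250252e-05]), 'tau': array([-9.62730774e-04, -6.12654161e+01, -2.58176619e+01,  6.92340592e-02,
        4.83113027e-02, -7.35503886e-05]), 'eef_pos': array([212.30400403, 587.5542431 , 214.03411391]), 'tcp_rot': array([-1.57065504e+00,  1.19639673e-03,  1.22396654e+00]), 'ft_force': array([-0.05420336,  0.22465555,  0.16412128]), 'moment': array([0.00556542, 0.00762125, 0.00249967]), 'opening': 0.997602664055135}
scene {'vertical_fov': 53.25736352545276, 'cx': 314.7854686519453, 'cy': 201.39857032220857, 'dist': array([-0.02455661,  0.        ,  0.        ,  0.        ,  0.        ]), 'pose': array([[-6.91905731e-01,  4.05797417e-01, -5.97155688e-01,
         1.18562785e+03],
       [ 7.21788013e-01,  4.08240860e-01, -5.58893071e-01,
         5.48107718e+02],
       [ 1.69859873e-02, -8.17721136e-01, -5.75363902e-01,
         7.0858
[... 440 characters left out ...]
845e+02],
       [ 1.47128070e-02, -7.04796171e-01, -7.09257281e-01,
         9.33479762e+02],
       [ 0.00000000e+00,  0.00000000e+00,  0.00000000e+00,
         1.00000000e+00]])}
wrist {'vertical_fov': 71.96278893575256, 'cx': 320.6996726808524, 'cy': 197.5234454491157, 'dist': array([0.00184267, 0.        , 0.        , 0.        , 0.        ]), 'pose': array([[ 3.39808533e-01,  9.10034508e-01,  2.37418102e-01,
         1.45885924e+02],
       [ 9.40494342e-01, -3.28603306e-01, -8.65462836e-02,
         6.12223066e+02],
       [-7.43731484e-04,  2.52699547e-01, -9.67544514e-01,
         3.84049530e+02],
       [ 0.00000000e+00,  0.00000000e+00,  0.00000000e+00,
         1.00000000e+00]])}
```

View pics/scene0.png

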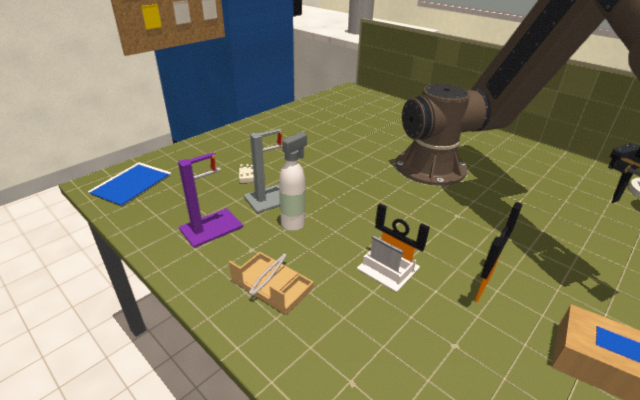

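View pics/side0.png

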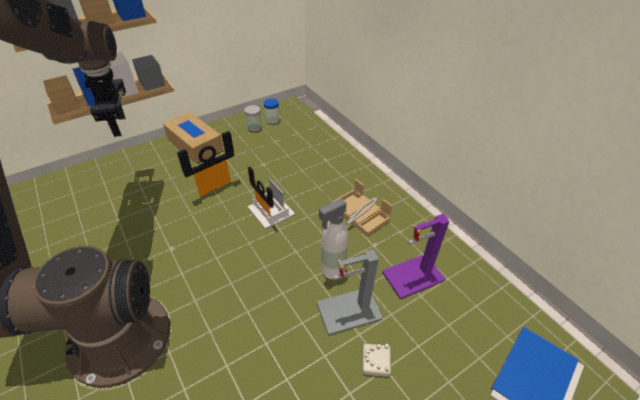

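View pics/wrist0.png

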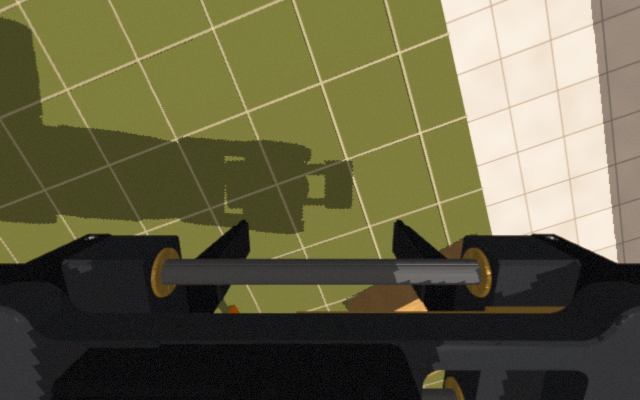

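The scene view shows the rack, mirror and shield around (400,245). The grey stand is at (265,170), with the bottle in front of it at (292,190) and the model behind at (247,173). The larger shield at (500,255) and the purple stand are decoys.

```bash
cat > h.py <<'E'
import numpy as np, cv2
from cell import env, vision, job
def K(n):
    c=vision.calibration(n); f=200/np.tan(np.radians(c["vertical_fov"]/2))
    return np.array([[f,0,c["cx"]],[0,f,c["cy"]],[0,0,1]]),c["dist"]
def ray(n,uv,pose):
    k,d=K(n); p=cv2.undistortPoints(np.array(uv,float).reshape(-1,1,2),k,d).reshape(-1,2)
    return np.c_[p,np.ones(len(p))]
def cloud(n,d,pose):
    v,u=np.mgrid[0:400,0:640]; r=ray(n,np.c_[u.ravel(),v.ravel()],pose)
    P=r*d.reshape(-1,1); P=P@pose[:3,:3].T+pose[:3,3]
    P[d.ravel()==0]=np.nan
    return P.reshape(400,640,3)
def tri(obs): # list of (name,uv,pose)
    A=np.zeros((3,3));b=np.zeros(3)
    for n,uv,p in obs:
        r=p[:3,:3]@ray(n,uv,p)[0]; r/=np.linalg.norm(r); M=np.eye(3)-np.outer(r,r); A+=M;b+=M@p[:3,3]
    x=np.linalg.solve(A,b)
    e=[]
    for n,uv,p in obs:
        r=p[:3,:3]@ray(n,uv,p)[0]; r/=np.linalg.norm(r); e.append(np.linalg.norm((np.eye(3)-np.outer(r,r))@(x-p[:3,3])))
    return x,e
def load(n,k=0):
    z=np.load(f"pics/{n}{k}.npz"); return z["im"],z["d"],z["pose"]
def crop(n,k,x0,y0,w,h,s,out):
    im=load(n,k)[0][y0:y0+h,x0:x0+w]; cv2.imwrite(out,cv2.resize(im,None,fx=s,fy=s,interpolation=cv2.INTER_CUBIC))
def proj(n,P,pose):
    k,d=K(n); R=pose[:3,:3].T
    return cv2.projectPoints(np.array(P,float).reshape(-1,1,3),cv2.Rodrigues(R)[0],-R@pose[:3,3],k,d)[0].reshape(-1,2)
E
python3 - <<'E'
from h import *
crop("scene",0,350,190,100,100,6,"pics/c1.png")
crop("side",0,240,155,70,75,8,"pics/c2.png")
crop("scene",0,230,115,90,120,5,"pics/c3.png")
crop("side",0,310,200,80,140,4,"pics/c4.png")
for n in ["scene","side"]:
    im,d,p=load(n); C=cloud(n,d,p)
    m=np.isfinite(C[...,2])
    t=m&(abs(C[...,2])<15); print(n,"table z",np.median(C[...,2][t]), np.std(C[...,2][t]))
    hsv=cv2.cvtColor(im,cv2.COLOR_BGR2HSV)
    blk=(hsv[...,2]<55)
    box={"scene":(350,450,190,290),"side":(240,310,155,230)}[n]
    s=np.zeros_like(blk); s[box[2]:box[3],box[0]:box[1]]=1
    q=C[blk&s&m&(C[...,2]>60)]; print(len(q),q.min(0),q.max(0),q.mean(0))
    qq=q[:,:2]-np.median(q[:,:2],0); w,v=np.linalg.eigh(np.cov(qq.T)); print("width dir",v[:,1],np.sqrt(w))
    pr=qq@v[:,1]; print(pr.min(),pr.max())
    a=(hsv[...,0]>5)&(hsv[...,0]<22)&(hsv[...,1]>180)&(hsv[...,2]>120)&s&m
    q=C[a]; print("amber",len(q),q.mean(0),q.min(0),q.max(0))
E
```

```text
scene table z 0.029215529973328103 2.9665936397018915
714 [499.7093483  125.26142995  85.58412995] [517.12052077 259.70590151 157.45858981] [509.59956737 196.20186519 115.86781007]
width dir [-0.04325363  0.99906412] [ 2.22955395 45.53184665]
-72.71437012029305 61.66695340967595
amber 308 [507.74929498 199.18303514  66.08373443] [501.99081925 145.40753563  37.9179939 ] [512.16468396 236.31739751  83.81962322]
side table z -0.6559981737078147 4.0702400191087955
264 [496.81998599 119.50203371  85.9977901 ] [512.79205555 254.33588199 156.32329344] [503.91149497 183.96877595 118.41099454]
width dir [-0.04346119  0.99905512] [ 2.49699478 46.548626  ]
-65.31334617617438 69.41729218234042
amber 92 [504.57236056 188.3466073   57.7711931 ] [501.08837388 147.34459156  39.23467638] [507.26438491 231.2094994   77.15969461]
```

View pics/c1.png

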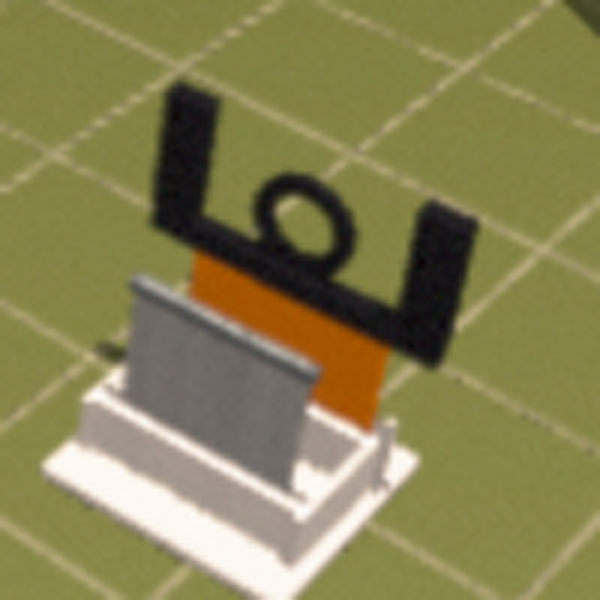

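View pics/c2.png

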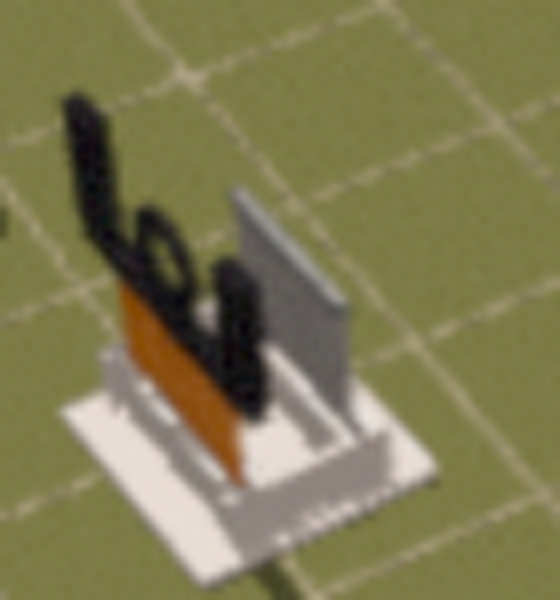

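View pics/c3.png

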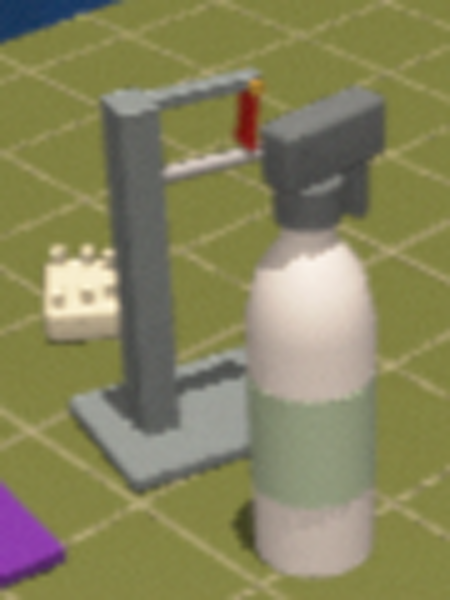

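View pics/c4.png

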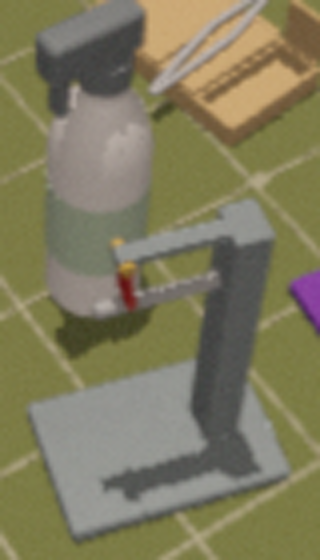

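```bash
python3 - <<'E'
from h import *
for n,box in [("scene",(235,300,120,215)),("side",(310,390,240,335))]:
    im,d,p=load(n); C=cloud(n,d,p); sub=C[box[2]:box[3],box[0]:box[1]].reshape(-1,3)
    hs=cv2.cvtColor(im,cv2.COLOR_BGR2HSV)[box[2]:box[3],box[0]:box[1]].reshape(-1,3)
    ok=np.isfinite(sub[:,2]); sub=sub[ok]; hs=hs[ok]
    for lo,hi in [(5,18),(40,150),(165,185),(212,232)]:
        q=sub[(sub[:,2]>lo)&(sub[:,2]<hi)]
        if n=="scene": q=q[q[:,1]<30]
        print(n,lo,hi,len(q),np.percentile(q,[1,50,99],axis=0).round(1).tolist())
    q=sub[(sub[:,2]>216)&(sub[:,2]<230)]
    if n=="scene": q=q[q[:,1]<30]
    r=cv2.fitLine(q[:,:2].astype(np.float32),cv2.DIST_HUBER,0,.01,.01).ravel(); print("arm line",r, np.degrees(np.arctan2(r[1],r[0])))
    b=sub[(abs(sub[:,2]-12)<3)]
    if n=="scene": b=b[b[:,1]<30]
    print("base rect",cv2.minAreaRect(b[:,:2].astype(np.float32)))
    red=sub[((hs[:,0]<8)|(hs[:,0]>172))&(hs[:,1]>150)]; print("red",len(red),red.mean(0),red.min(0),red.max(0))
# bottle, model
im,d,p=load("side");C=cloud("side",d,p)
C2=cloud("scene",*load("scene")[1:])
for nm,CC in(("side",C),("scene",C2)):
    q=CC.reshape(-1,3);q=q[np.isfinite(q[:,2])]
    for z0 in (60,235):
        k=q[(q[:,2]>z0)&(q[:,2]<z0+32)&(q[:,0]>380)&(q[:,0]<800)&(q[:,1]>-50)&(q[:,1]<140)]
        print(nm,z0,len(k),np.percentile(k,[2,50,98],axis=0).round().tolist())
E
```

```text
scene 5 18 591 [[487.7, -383.1, 5.3], [563.8, -248.8, 11.4], [615.2, -201.5, 16.9]]
scene 40 150 970 [[564.4, -271.1, 42.6], [589.4, -108.8, 101.6], [608.8, -76.9, 149.0]]
scene 165 185 311 [[501.9, -269.5, 165.5], [581.7, -123.6, 175.8], [604.0, -82.1, 184.8]]
scene 212 232 297 [[499.4, -269.6, 212.4], [570.5, -239.6, 223.2], [590.8, -93.2, 231.1]]
arm line [ 1.9970261e-01  9.7985655e-01  5.6971771e+02 -1.7017702e+02] 78.48042
base rect ((542.3829956054688, -279.1312561035156), (180.86849975585938, 116.84033966064453), 61.937278747558594)
red 30 [ 504.48932701 -234.34338892  198.29517348] [ 500.41633069 -242.90020904  183.88876564] [ 509.17329415 -228.01115143  214.77265752]
side 5 18 1783 [[454.3, -307.6, 5.9], [523.9, -249.2, 10.5], [691.9, -127.2, 15.7]]
side 40 150 913 [[537.7, -275.2, 41.1], [557.9, -145.1, 101.7], [593.8, -102.5, 149.2]]
side 165 185 209 [[483.9, -274.0, 165.3], [540.5, -249.5, 176.9], [576.4, -138.2, 184.6]]
side 212 232 339 [[493.3, -274.5, 213.0], [549.1, -250.9, 224.4], [581.0, -232.4, 227.8]]
arm line [ 9.6340615e-01 -2.6804581e-01  5.3604962e+02 -2.51376
[... 336 characters left out ...]
35.0, 90.0]]Traceback (most recent call last):
  File "<stdin>", line 24, in <module>
    return _quantile_unchecked(
        a, q, axis, out, overwrite_input, method, keepdims, weights)
    return _ureduce(a,
                    func=_quantile_ureduce_func,
    ...<5 lines>...
                    overwrite_input=overwrite_input,
                    method=method)
    r = func(a, **kwargs)
    result = _quantile(arr,
                       quantiles=q,
    ...<2 lines>...
                       out=out,
                       weights=wgt)
    slices_having_nans = np.isnan(arr[-1, ...])
                                  ~~~^^^^^^^^^
IndexError: index -1 is out of bounds for axis 0 with size 0
```

```bash
python3 - <<'E'
from h import *
for n in ("scene","side"):
    im,d,p=load(n); C=cloud(n,d,p).reshape(-1,3); hs=cv2.cvtColor(im,cv2.COLOR_BGR2HSV).reshape(-1,3)
    ok=np.isfinite(C[:,2])&(C[:,0]>400)&(C[:,0]<650)&(C[:,1]>-360)&(C[:,1]<-20); C=C[ok];hs=hs[ok]
    for nm,lo,hi,y0,y1,x0,x1 in [("base",9,15,-330,-165,430,650),("post",40,150,-300,-180,480,650),("peg",168,182,-300,-200,460,650),("arm",216,230,-300,-200,470,545),("bot",20,180,-180,-20,440,700),("head",235,272,-180,-20,440,700),("model",25,45,-400,-300,400,700)]:
        q=C[(C[:,2]>lo)&(C[:,2]<hi)&(C[:,1]>y0)&(C[:,1]<y1)&(C[:,0]>x0)&(C[:,0]<x1)]
        if len(q)<5: print(n,nm,len(q)); continue
        xy=q[:,:2].astype(np.float32); r=cv2.fitLine(xy,cv2.DIST_HUBER,0,.01,.01).ravel()
        print(n,nm,len(q),np.percentile(q,[2,50,98],axis=0).round(1).tolist(),"ang",np.degrees(np.arctan2(r[1],r[0])).round(1),"rect",cv2.minAreaRect(xy))
    k=(C[:,2]>212)&(C[:,2]<232)&(C[:,1]<-190); q=C[k]
    cc=(hs[k][:,0]>15)&(hs[k][:,0]<30)&(hs[k][:,1]>150); print("yellow",q[cc].mean(0) if cc.any() else None)
E
```

```text
scene base 477 [[490.6, -304.4, 9.3], [564.9, -247.5, 11.5], [611.8, -204.8, 14.5]] ang 23.1 rect ((547.565185546875, -249.05752563476562), (101.19544219970703, 123.30010986328125), 74.79444885253906)
scene post 353 [[564.3, -272.6, 41.4], [579.0, -244.9, 96.6], [586.0, -239.7, 147.3]] ang -49.3 rect ((578.711669921875, -252.48707580566406), (23.221654891967773, 37.67292022705078), 26.543561935424805)
scene peg 113 [[499.4, -268.7, 168.4], [550.0, -245.0, 175.7], [585.5, -234.0, 180.8]] ang -8.2 rect ((543.6573486328125, -241.12197875976562), (30.856985092163086, 90.38217163085938), 65.40973663330078)
scene arm 73 [[498.3, -253.4, 217.6], [518.6, -240.8, 224.2], [542.8, -228.5, 227.1]] ang -19.4 rect ((520.3199462890625, -242.95001220703125), (17.643728256225586, 51.879154205322266), 70.50135803222656)
scene bot 1284 [[555.0, -127.3, 23.7], [596.1, -87.6, 108.1], [608.5, -76.5, 177.4]] ang -43.4 rect ((586.2366943359375, -99.16998291015625), (40.32119369506836, 68.9686508178711), 46.6912841796875)
scene head 375 [[529.9, -120.5, 237.2], [569.7, -101.9, 257.7], [596.6, -98.3, 268.9]] 
[... 943 characters left out ...]
6289, 53.827239990234375), 79.11628723144531)
side bot 924 [[537.9, -147.5, 25.1], [551.4, -136.8, 119.1], [594.0, -101.3, 177.8]] ang -39.4 rect ((563.3154296875, -124.70185089111328), (42.830020904541016, 69.89929962158203), 51.47891616821289)
side head 413 [[526.2, -125.3, 238.2], [555.6, -122.0, 262.7], [593.3, -102.8, 269.0]] ang -1.3 rect ((560.2577514648438, -113.5378646850586), (69.90074157714844, 25.73204803466797), 0.8454118371009827)
side model 11 [[498.7, -359.8, 25.2], [504.6, -357.3, 26.4], [510.3, -354.0, 27.7]] ang 4.9 rect ((504.3359069824219, -356.82025146484375), (12.069931983947754, 5.803176403045654), 2.8972511291503906)
yellow [ 494.64873365 -246.86816371  221.63589896]
```

```bash
python3 - <<'E'
from h import *
box={"scene":(350,450,190,290),"side":(240,310,155,230)}
for zlo,zhi in [(110,150),(151,160)]:
  for lab,y0,y1 in [("R",100,160),("L",220,275)]:
    A=[]
    for n in ("scene","side"):
        im,d,p=load(n); C=cloud(n,d,p); b=box[n]
        q=C[b[2]:b[3],b[0]:b[1]].reshape(-1,3); v=cv2.cvtColor(im,cv2.COLOR_BGR2HSV)[b[2]:b[3],b[0]:b[1],2].ravel()
        q=q[(v<60)&(q[:,2]>zlo)&(q[:,2]<zhi)&(q[:,1]>y0)&(q[:,1]<y1)]
        print(lab,n,zlo,len(q),np.percentile(q,[3,50,97],axis=0).round(1).tolist()); A.append(q)
    print(lab,cv2.minAreaRect(np.vstack(A)[:,:2].astype(np.float32)))
# overlay check
o=np.array([517.4,-244.2,0]);a=np.radians(-15.1);ex=np.array([np.cos(a),np.sin(a),0]);ey=np.array([-np.sin(a),np.cos(a),0])
S=lambda x,y,z:o+x*ex+y*ey+np.array([0,0,z])
for n,b in(("scene",(230,115,90,120)),("side",(310,230,90,110))):
    im,d,p=load(n); im=im.copy()
    P=[S(-60,-50,12),S(-60,50,12),S(90,-50,12),S(90,50,12),S(-35,0,175),S(42,0,175),S(-25,-6,226),S(-25,6,226),S(42,15,226),S(66,-15,226)]
    s=5; c=cv2.resize(im[b[1]:b[1]+b[3],b[0]:b[0]+b[2]],None,fx=s,fy=s,interpolation=cv2.INTER_CUBIC)
    for u,v in proj(n,P,p): cv2.circle(c,(int((u-b[0]+.5)*s),int((v-b[1]+.5)*s)),4,(255,0,255),1)
    cv2.imwrite(f"pics/ov_{n}.png",c)
E
```

```text
R scene 110 112 [[506.9, 127.3, 110.9], [513.4, 137.6, 131.0], [516.4, 144.9, 148.9]]
R side 110 53 [[502.1, 121.1, 110.6], [504.7, 125.3, 131.7], [512.6, 138.8, 148.8]]
R ((509.3192138671875, 133.4796600341797), (25.082195281982422, 14.926568984985352), 84.80545806884766)
L scene 110 130 [[503.4, 239.9, 111.5], [508.5, 250.4, 130.8], [511.1, 258.7, 149.0]]
L side 110 47 [[497.1, 234.7, 112.7], [499.9, 239.3, 128.7], [506.9, 252.6, 149.1]]
L ((504.1968688964844, 246.64720153808594), (14.968466758728027, 25.169458389282227), 4.6350507736206055)
R scene 151 27 [[504.3, 127.0, 151.6], [511.2, 135.2, 153.9], [514.9, 144.4, 155.8]]
R side 151 12 [[504.2, 124.9, 151.6], [507.8, 131.2, 153.6], [511.4, 137.6, 156.3]]
R ((509.29046630859375, 134.6575164794922), (19.951068878173828, 11.266073226928711), 85.29978942871094)
L scene 151 27 [[502.9, 239.9, 151.2], [506.7, 250.2, 154.1], [510.3, 257.8, 155.9]]
L side 151 12 [[499.3, 237.0, 151.2], [502.3, 244.9, 153.1], [506.1, 253.8, 154.5]]
L ((505.5303039550781, 247.48568725585938), (11.568977355957031, 20.899734497070312), 8.58946418762207)
```

```bash
python3 -c "
import cv2,numpy as np
a=cv2.imread('pics/ov_scene.png');b=cv2.imread('pics/ov_side.png');h=600
o=np.zeros((600,900,3),np.uint8);o[:a.shape[0],:a.shape[1]]=a;o[:b.shape[0],450:450+b.shape[1]]=b
cv2.imwrite('pics/ov.png',o[:, :900][:600,:][:, :800] if 0 else cv2.resize(o,(800,533)))"
```

```text
(no output)
```

View pics/ov.png

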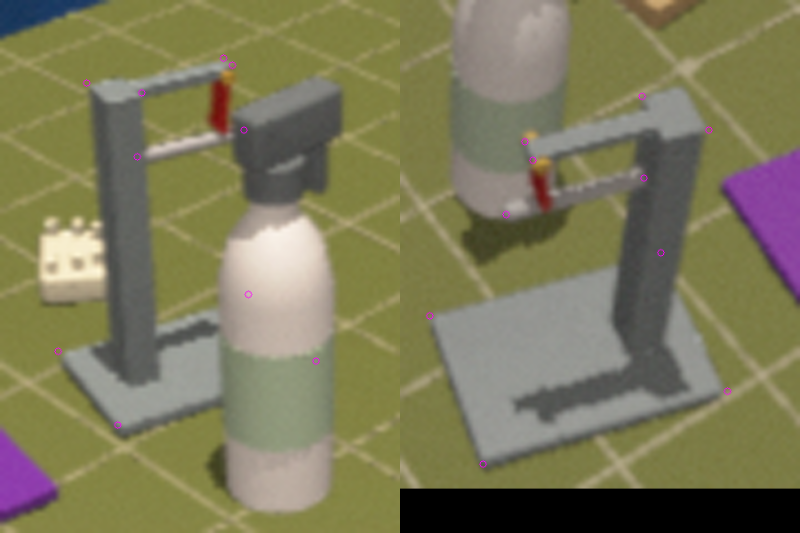

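```bash
python3 - <<'E'
from h import *
for n,b in(("scene",(470,530,195,305)),("side",(160,245,110,200))):
    im,d,p=load(n); C=cloud(n,d,p); q=C[b[2]:b[3],b[0]:b[1]].reshape(-1,3); v=cv2.cvtColor(im,cv2.COLOR_BGR2HSV)[b[2]:b[3],b[0]:b[1],2].ravel()
    q=q[(v<45)&(q[:,2]>60)]; print(n,np.percentile(q,[1,50,99],axis=0).round())
E
python3 -m crank '[[0,-25,0,0,8,0],[0,-50,0,0,16,0],[0,-60,0,0,24,0],[0,-60,0,0,32,0],[0,-60,0,0,40,0]]' 0.5
```

```text
scene [[339. 377. 107.]
 [483. 397. 166.]
 [513. 410. 199.]]
side [[331. 372. 105.]
 [412. 387. 138.]
 [507. 399. 198.]]
t: 0.65
eef_pos: [212.3, 587.7, 274.4]
tcp_rot: [-1.571, 0.0, 0.52]
ft_force: [-0.3, 0.3, -0.1]
opening: 0.633
```

```bash
python3 -m crank '[[3,0,-48,0,8,0],[6,0,-96,0,16,0],[9,0,-144,0,24,0],[12,0,-192,0,27.5,0],[15,0,-240,0,27.5,0]]' 0.5;python3 -m crank '[[0,0,-1,0,0,0]]'
```

```text
t: 1.15
eef_pos: [345.2, 385.1, 274.4]
tcp_rot: [-1.571, 0.0, 0.038]
ft_force: [0.7, 0.8, 0.5]
opening: 0.501
t: 1.25
eef_pos: [347.4, 380.7, 274.5]
tcp_rot: [-1.572, 0.0, 0.034]
ft_force: [0.3, 0.3, -0.2]
opening: 0.498
```

```bash
python3 -m crank '[[25,0,-42,0,0,0],[51,0,-84,0,0,0],[77,0,-126,0,0,0],[102,0,-168,0,0,0],[128,0,-210,0,0,0]]';python3 -m crank '[[25,0,-42,0,0,0],[25,0,-42,0,0,0]]'
python3 - <<'E'
from h import *
print(env.state()["eef_pos"],env.state()["tcp_rot"])
for n in ["scene","side","wrist"]:
    c=vision.calibration(n)
    im,d=vision.read_camera(n)
    cv2.imwrite(f"pics/{n}1.png",im); np.savez(f"pics/{n}1.npz",im=im,d=d,pose=c["pose"])
E
```

```text
t: 1.75
eef_pos: [483.1, 173.8, 274.8]
tcp_rot: [-1.572, -0.0, 0.035]
ft_force: [0.7, 0.5, 0.8]
opening: 0.504
t: 1.95
eef_pos: [511.9, 128.9, 274.4]
tcp_rot: [-1.573, -0.0, 0.03]
ft_force: [-0.9, 0.7, 0.2]
opening: 0.497
[511.92137209 128.92483697 274.38520646] [-1.57266725e+00 -5.93151237e-05  3.00459789e-02]
```

View pics/wrist1.png

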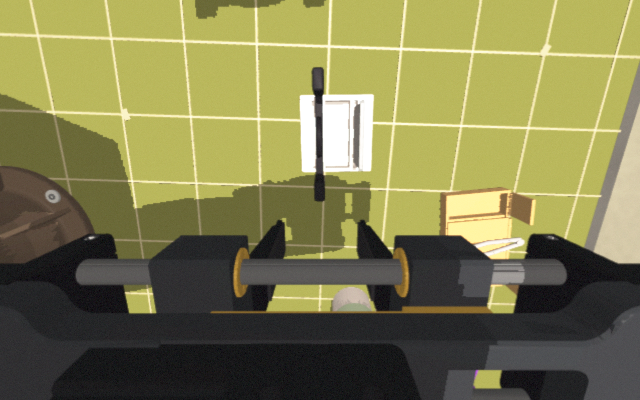

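View pics/scene1.png

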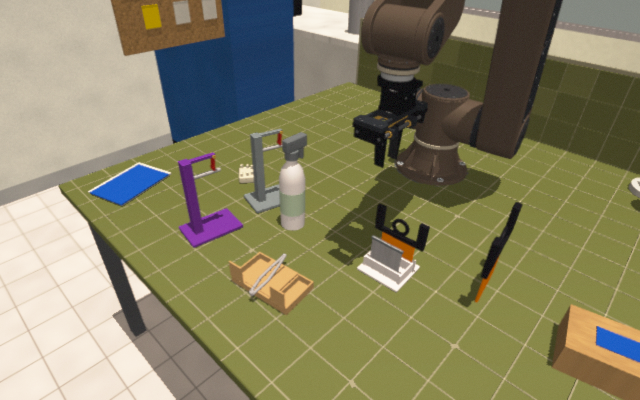

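The wrist view shows the shield edge-on, with ear tops at about (318,75) and (319,185), and nothing in the way of the descent.

```bash
python3 - <<'E'
from h import *
im,d,p=load("wrist",1); C=cloud("wrist",d,p)
v=im.max(2)
q=C[50:210,300:345].reshape(-1,3); vv=v[50:210,300:345].ravel()
q=q[(vv<50)&(q[:,2]>60)&(q[:,2]<175)]
for z0,z1 in((148,165),(115,146),(85,100)):
  for lab,a,b in(("R",90,160),("L",210,280),("mid",170,215)):
    k=q[(q[:,2]>z0)&(q[:,2]<z1)&(q[:,1]>a)&(q[:,1]<b)]
    if len(k)>4: print(z0,lab,len(k),np.percentile(k,[2,50,98],axis=0).round(1).tolist(),cv2.minAreaRect(k[:,:2].astype(np.float32)))
t=C[...,2]; print(np.nanmedian(t[abs(t)<15]))
E
```

```text
148 R 187 [[503.3, 124.8, 150.2], [508.0, 135.1, 154.4], [513.4, 144.9, 155.8]] ((508.39288330078125, 134.91722106933594), (9.848727226257324, 20.60873794555664), 1.603662133216858)
148 L 23 [[499.7, 236.6, 148.9], [503.6, 237.4, 153.0], [507.6, 238.4, 154.7]] ((503.6658935546875, 237.4625701904297), (7.9436540603637695, 1.5494024753570557), 3.485027313232422)
115 R 44 [[502.8, 144.0, 117.8], [507.4, 144.8, 132.0], [512.1, 145.2, 145.4]] ((507.3688659667969, 144.6171875), (9.437013626098633, 1.0870447158813477), 2.9009292125701904)
115 L 37 [[499.3, 210.2, 120.6], [504.2, 236.8, 128.6], [507.7, 237.6, 142.2]] ((504.5586242675781, 223.8035888671875), (8.631575584411621, 27.289857864379883), 4.893820285797119)
115 mid 88 [[503.1, 170.7, 125.3], [505.4, 181.6, 133.9], [508.7, 212.4, 140.4]] ((505.849365234375, 191.46060180664062), (4.57238245010376, 42.00333023071289), 1.8829901218414307)
85 L 38 [[500.8, 229.3, 95.5], [503.8, 232.7, 96.8], [506.9, 237.0, 98.9]] ((503.79315185546875, 233.07347106933594), (5.986027717590332, 7.821636199951172), 1.682775855064392)
-0.04122471321534249
```

```bash
python3 -m crank '[[-3.3,40,5.7,0,-0.6,0],[-3.3,80,5.7,0,-0.6,0],[-3.3,110,5.7,0,-0.6,0],[-3.3,110,5.7,0,-0.6,0]]'; python3 - <<'E'
from h import *
for i in (2,):
  s=env.state();print(s["eef_pos"],s["tcp_rot"])
  c=vision.calibration("wrist");im,d=vision.read_camera("wrist");cv2.imwrite("pics/wrist2.png",im)
E
```

```text
t: 2.5
eef_pos: [503.2, 139.9, 161.7]
tcp_rot: [-1.572, 0.007, 0.047]
ft_force: [0.5, 0.8, -0.1]
opening: 0.502
[503.2271106  139.88948372 161.71486271] [-1.57225135  0.00699464  0.04682452]
```

View pics/wrist2.png

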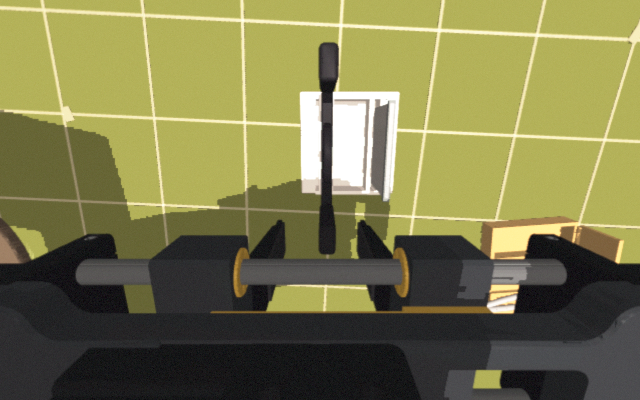

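```bash
python3 -m crank '[[0,0,0,0,0,0],[0,0,0,0,0,0]]'; python3 -c "
from h import *
s=env.state();print(s['eef_pos'],s['tcp_rot'],s['qvel'].round(4))"
```

```text
t: 2.75
eef_pos: [504.9, 140.6, 165.6]
tcp_rot: [-1.572, 0.001, 0.048]
ft_force: [-0.0, 0.4, -0.5]
opening: 0.499
[504.94269549 140.56824428 165.5751711 ] [-1.57165261e+00  1.39122446e-03  4.75169454e-02] [-0.0093  0.0004  0.0041  0.0005 -0.0086 -0.0019]
```

```bash
python3 -m crank '[[3.3,0,-6,0,0.4,0],[3.3,10,-6,0,0.4,0],[3.3,20,-6,0,0.4,0],[3.3,20,-6,0,0.4,0]]'; python3 -m crank '[[0,0,0,0,0,0]]'
```

```text
t: 3.15
eef_pos: [507.8, 134.5, 144.0]
tcp_rot: [-1.572, 0.004, 0.04]
ft_force: [-0.3, 0.5, -0.5]
opening: 0.499
t: 3.25
eef_pos: [507.7, 134.4, 143.6]
tcp_rot: [-1.572, 0.005, 0.04]
ft_force: [0.2, -0.3, 0.6]
opening: 0.501
```

Aligned with the ear, so I'm going down and closing.

```bash
python3 -m crank '[[0.8,8,0,0,0,0],[0.8,16,0,0,0,0],[0.8,22,0,0,0,0],[0.8,22,0,0,0,0]]'; python3 -m crank '[[0,0,0,0,0,0],[0,0,0,0,0,0],[0,0,0,0,0,0],[0,0,0,0,0,0],[0,0,0,0,0,0]]' 0;  python3 -m crank '[[0,0,0,0,0,0],[0,0,0,0,0,0]]'
python3 - <<'E'
from h import *
im,d=vision.read_camera("wrist");cv2.imwrite("pics/wrist3.png",im)
E
```

```text
t: 3.65
eef_pos: [507.9, 134.3, 120.6]
tcp_rot: [-1.572, 0.007, 0.04]
ft_force: [-0.9, -0.3, -0.2]
opening: 0.503
t: 4.15
eef_pos: [508.0, 134.3, 120.7]
tcp_rot: [-1.572, 0.006, 0.04]
ft_force: [-0.2, -0.3, -0.1]
opening: 0.14
t: 4.35
eef_pos: [507.9, 134.3, 120.8]
tcp_rot: [-1.572, 0.006, 0.04]
ft_force: [-0.3, -0.6, -0.8]
opening: 0.124
```

View pics/wrist3.png

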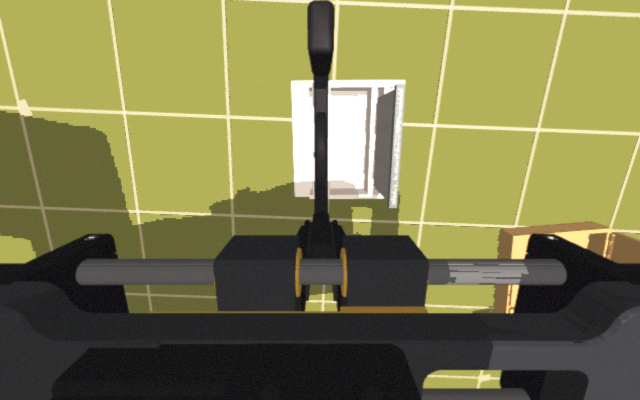

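```bash
python3 -m crank '[[0,-10,0,0,0,0],[0,-25,0,0,0,0],[0,-45,0,0,0,0],[0,-65,0,0,0,0],[0,-85,0,0,0,0]]'; python3 -m crank '[[0,-20,0,0,0,0],[0,-40,0,0,0,0],[0,-50,0,0,0,0],[0,-50,0,0,0,0]]'
python3 - <<'E'
from h import *
for n in ["scene","side","wrist"]:
    c=vision.calibration(n)
    im,d=vision.read_camera(n)
    cv2.imwrite(f"pics/{n}4.png",im); np.savez(f"pics/{n}4.npz",im=im,d=d,pose=c["pose"])
crop("scene",4,340,120,120,160,3,"pics/a.png");crop("side",4,220,90,120,160,3,"pics/b.png")
cv2.imwrite("pics/ab4.png",np.hstack([cv2.imread("pics/a.png"),cv2.imread("pics/b.png")]))
E
```

```text
t: 4.9
eef_pos: [508.3, 134.5, 207.2]
tcp_rot: [-1.572, 0.006, 0.04]
ft_force: [-0.2, -0.5, -1.0]
opening: 0.12
t: 5.3
eef_pos: [508.8, 134.6, 258.6]
tcp_rot: [-1.572, 0.004, 0.04]
ft_force: [0.4, -0.9, -0.5]
opening: 0.128
```

View pics/ab4.png

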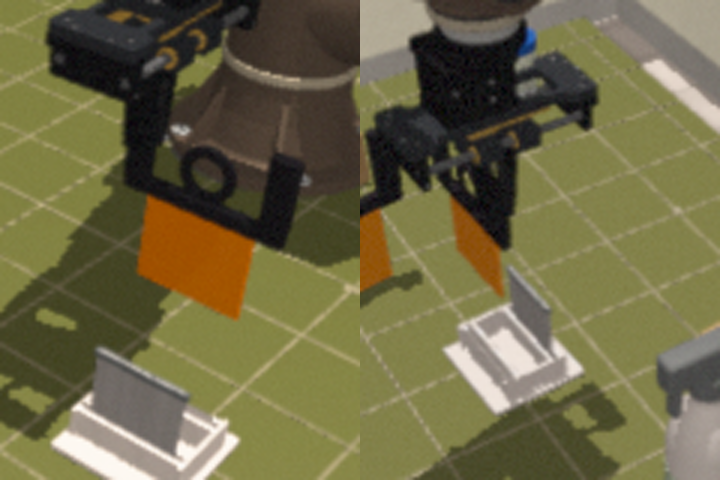

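View pics/wrist4.png

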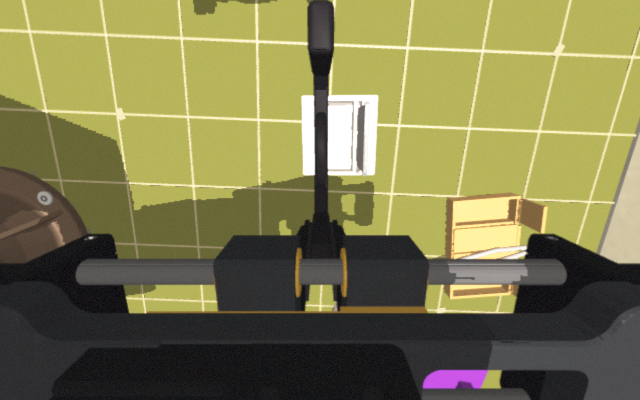

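```bash
cat > shield.py <<'E'
from h import *
import sys
def amber(n,k,zmin=60):
    im,d,p=load(n,k);C=cloud(n,d,p);hs=cv2.cvtColor(im,cv2.COLOR_BGR2HSV)
    m=((hs[...,0]>5)&(hs[...,0]<22)&(hs[...,1]>190)&(hs[...,2]>90)).astype(np.uint8)
    nl,lab,st,ce=cv2.connectedComponentsWithStats(m)
    out=[]
    for i in range(1,nl):
        if st[i,4]<60: continue
        mm=lab==i; q=C[mm]; q=q[np.isfinite(q[:,2])]
        if len(q)<50: continue
        out.append((i,st[i],np.median(q,0).round(1),mm,q))
    return out,p
if __name__=="__main__":
  k=int(sys.argv[1])
  for n in("scene","side"):
    o,p=amber(n,k)
    for i,s,c,mm,q in o:
        print(n,s,c)
        w,v=np.linalg.eigh(np.cov((q-c).T)); print("  normal",v[:,0].round(3),np.sqrt(w).round(1))
        cn=cv2.findContours(mm.astype(np.uint8),cv2.RETR_EXTERNAL,cv2.CHAIN_APPROX_NONE)[0][0]
        print("  quad",cv2.approxPolyDP(cn,0.04*cv2.arcLength(cn,True),True).reshape(-1,2).tolist())
E
python3 shield.py 4
```

```text
scene [ 385  185   40   42 1002] [509.2 193.6 185.1]
  normal [ 0.987 -0.025 -0.161] [ 8.2 22.9 27.4]
  quad [[389, 185], [385, 210], [418, 226], [424, 200]]
scene [475 259  23  43 182] [465.7 397.3  34.6]
  normal [ 0.086 -0.996  0.025] [ 1.8 24.3 37.8]
  quad [[497, 259], [475, 301]]
side [250 156  17  32 237] [505.2 184.  183.2]
  normal [ 0.999  0.045 -0.001] [ 0.8 19.6 26.4]
  quad [[250, 156], [253, 173], [266, 187], [266, 172]]
side [194 160  37  36 786] [418.3 388.4  51.8]
  normal [-0.116  0.993  0.006] [ 2.  28.9 34.7]
  quad [[225, 160], [194, 174], [200, 195], [230, 180]]
```

```bash
python3 - <<'E'
from h import *
im,d,p=load("scene",4)
nrm=np.array([np.cos(.04),np.sin(.04),0]); 
for off in (2.5,):
    P0=np.array([508.3,134.5,0])+off*nrm
    for uv in ([389,185],[385,210],[418,226],[424,200]):
        r=p[:3,:3]@ray("scene",uv,p)[0]; t=nrm@(P0-p[:3,3])/(nrm@r); X=p[:3,3]+t*r; print(uv,X.round(1))
# projected expected model
R0=np.array([508.3,134.5,145.8]); ey=np.array([-np.sin(.04),np.cos(.04),0])
c=R0+57*ey
for y,z in((45,75),(45,0),(-45,0),(-45,75)): print(proj("scene",[c+y*ey+2.5*nrm+[0,0,z]],p).round(1))
E
```

```text
[389, 185] [510.3 146.9 218.9]
[385, 210] [510.3 146.  147.6]
[418, 226] [506.8 235.  147.1]
[424, 200] [506.7 236.1 219.6]
[[424.3 199.6]]
[[418.5 226.7]]
[[385.1 210.7]]
[[389.  184.3]]
```

```bash
python3 -m crank '[[-10,0,-15,0,0,0],[-28,0,-40,0,0,0],[-48,0,-68,0,0,0],[-67,0,-95,0,0,0],[-78,0,-112,0,0,0]]'; python3 -m crank '[[0,0,-20,0,2,0],[0,0,-50,0,5,0],[0,0,-85,0,8,0],[0,0,-115,0,11,0],[0,0,-130,0,12,0]]'; python3 -m crank '[[0,0,0,0,0,0]]'
```

```text
t: 5.95
eef_pos: [432.5, 17.7, 256.5]
tcp_rot: [-1.572, 0.009, 0.039]
ft_force: [0.9, 0.3, 0.2]
opening: 0.118
t: 6.45
eef_pos: [436.6, -114.5, 255.9]
tcp_rot: [-1.574, 0.01, -0.174]
ft_force: [-0.4, 0.4, -0.6]
opening: 0.127
t: 6.55
eef_pos: [435.8, -116.1, 255.2]
tcp_rot: [-1.574, 0.011, -0.176]
ft_force: [-0.4, -0.0, -0.4]
opening: 0.125
```

```bash
python3 -m crank '[[5,0,-25,0,1,0],[10,0,-60,0,2,0],[16,0,-98,0,3,0],[22,0,-132,0,4,0],[27,0,-162,0,5,0]]'; python3 -m crank '[[0,0,0,0,0,0],[0,0,0,0,0,0]]'
```

```text
t: 7.05
eef_pos: [433.3, -281.1, 255.0]
tcp_rot: [-1.575, 0.012, -0.264]
ft_force: [1.4, 1.1, 0.2]
opening: 0.127
t: 7.25
eef_pos: [432.6, -280.4, 254.2]
tcp_rot: [-1.574, 0.014, -0.264]
ft_force: [-0.6, 0.3, -1.4]
opening: 0.124
```

```bash
python3 -m crank '[[0,15,0,0,0,-0.8],[0,35,0,0,0,-0.8],[0,55,0,0,0,-0.8],[0,70,0,0,0,-0.8],[0,76,0,0,0,-0.8]]'; python3 -m crank '[[0,0,0,0,0,0],[0,0,0,0,0,0]]'
python3 - <<'E'
from h import *
s=env.state();print(s["eef_pos"],s["tcp_rot"])
for n in ["scene","side","wrist"]:
    c=vision.calibration(n)
    im,d=vision.read_camera(n)
    cv2.imwrite(f"pics/{n}5.png",im); np.savez(f"pics/{n}5.npz",im=im,d=d,pose=c["pose"])
crop("scene",5,230,100,110,130,4,"pics/a.png");crop("side",5,270,190,90,130,4,"pics/b.png")
cv2.imwrite("pics/ab5.png",np.hstack([cv2.imread("pics/a.png"),cv2.imread("pics/b.png")]))
E
```

```text
t: 7.75
eef_pos: [431.1, -278.5, 177.1]
tcp_rot: [-1.573, 0.002, -0.262]
ft_force: [0.2, 0.0, -0.0]
opening: 0.125
t: 7.95
eef_pos: [431.2, -277.8, 177.6]
tcp_rot: [-1.573, 0.002, -0.261]
ft_force: [-0.2, 0.4, -0.4]
opening: 0.125
[ 431.24024615 -277.81309548  177.58313259] [-1.57259286  0.00175339 -0.26103936]
```

View pics/ab5.png

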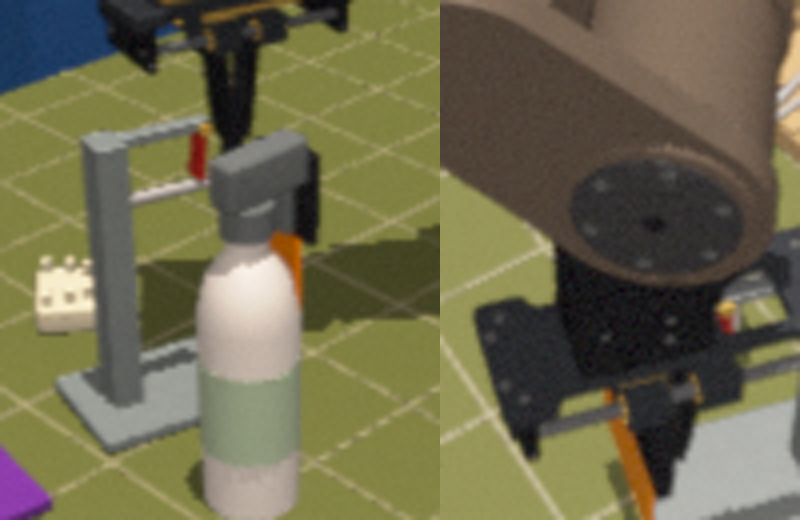

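View pics/wrist5.png

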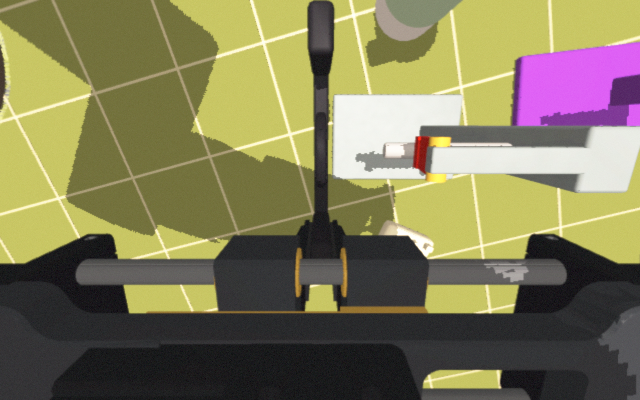

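View pics/side5.png

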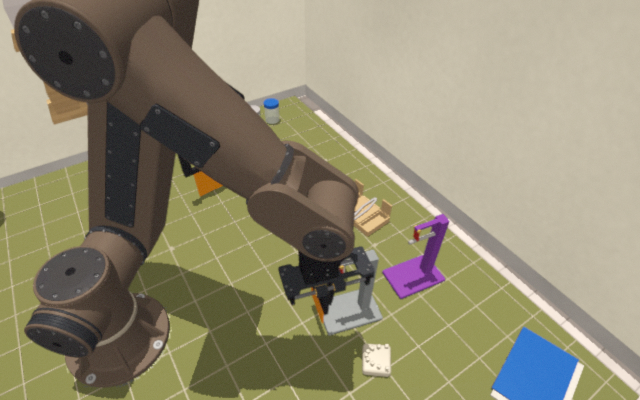

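The wrist view shows the shield edge-on at column 320. The peg tip is at (390,150), the red flap at (420,153) and the grey arm's front at (440,158). I'll measure the peg relative to the shield from this view.

```bash
python3 - <<'E'
from h import *
im,d,p=load("wrist",5);C=cloud("wrist",d,p)
a=-.261;ex=np.array([np.cos(a),np.sin(a),0]);ey=np.array([-np.sin(a),np.cos(a),0]);T=np.array([431.24,-277.8,177.6])
L=np.stack([(C-T)@ex,(C-T)@ey,C[...,2]],-1)   # tool-aligned local: x, y, world z
v,u=np.mgrid[0:400,0:640]
def st(nm,m):
    q=L[m&np.isfinite(L[...,2])]
    r=cv2.fitLine(q[:,:2].astype(np.float32),cv2.DIST_HUBER,0,.01,.01).ravel()
    print(nm,len(q),np.percentile(q,[2,50,98],axis=0).round(1).tolist(),"ang",np.degrees(np.arctan(r[1]/r[0])).round(2),"pt",r[2:].round(1))
z=L[...,2]
st("peg",(u>375)&(u<420)&(v>135)&(v<170)&(z>168)&(z<190))
st("arm",(u>430)&(u<580)&(v>120)&(v<200)&(z>220)&(z<232))
st("post",(u>560)&(v>110)&(v<200)&(z>218)&(z<232))
st("base",(u>325)&(u<480)&(v>80)&(v<200)&(z>8)&(z<16))
b=L[(u>325)&(u<640)&(v>80)&(v<200)&(z>9)&(z<15)];print(cv2.minAreaRect(b[:,:2].astype(np.float32)))
b=L[(u>425)&(u<640)&(v>110)&(v<200)&(z>222)&(z<230)];print(cv2.minAreaRect(b[:,:2].astype(np.float32)))
st("shield ring",(u>305)&(u<335)&(v>60)&(v<220)&(z>178)&(z<210))
st("earL top",(u>300)&(u<340)&(v>0)&(v<40)&(z>200)&(z<220))
st("bar",(u>305)&(u<335)&(v>60)&(v<220)&(z>145)&(z<160))
ring=L[(u>305)&(u<335)&(v>100)&(v<200)&(z>160)&(z<205)]; 
for y in range(20,90,5):
    k=ring[(ring[:,1]>y)&(ring[:,1]<y+5)]
    if len(k): print(y,np.median(k,0).round(1),k[:,2].max().round(1))
E
python3 - <<'E'
import cv2
im=cv2.imread("pics/wrist5.png")[0:230,260:640];cv2.imwrite("pics/w5c.png",cv2.resize(im,None,fx=2,fy=2,interpolation=cv2.INTER_CUBIC))
E
```

```text
peg 637 [[39.1, 49.2, 174.3], [49.4, 56.6, 179.1], [56.2, 63.6, 189.5]] ang 1.11 pt [49.2 56.6]
arm 4701 [[50.2, 44.7, 221.2], [81.5, 56.2, 225.7], [116.8, 64.6, 227.1]] ang -2.49 pt [81.6 56.3]
post 4609 [[107.4, 42.1, 219.3], [123.5, 56.9, 225.7], [138.3, 70.2, 227.0]] ang -49.26 pt [124.1  56.7]
base 8032 [[16.2, 8.9, 10.0], [70.4, 71.1, 11.8], [157.4, 104.4, 13.4]] ang 23.2 pt [85.2 69.2]
((192.59373474121094, 63.211761474609375), (363.14794921875, 107.71998596191406), 3.7974486351013184)
((94.36573028564453, 55.6231575012207), (91.78148651123047, 29.60528564453125), 0.5882230401039124)
shield ring 928 [[-3.6, 36.4, 180.9], [0.0, 62.3, 194.4], [4.2, 102.7, 198.3]] ang -89.88 pt [ 0.  63.6]
earL top 1028 [[-5.7, 108.2, 208.9], [0.1, 115.3, 211.5], [5.8, 122.6, 213.0]] ang 87.74 pt [1.000e-01 1.153e+02]
bar 1203 [[-4.7, 9.9, 151.7], [0.5, 73.8, 153.6], [4.9, 102.1, 158.2]] ang -89.55 pt [ 0.2 61.6]
30 [  0.2  34.1 181.4] 182.1
35 [ -0.   38.  188.1] 191.8
40 [ -0.   42.5 192.7] 195.3
45 [  0.5  47.4 195.5] 197.3
50 [ -0.   52.7 197.1] 198.9
55 [  0.   57.6 197.2] 199.4
60 [  0.   62.6 196.5] 199.1
65 [  0.   67.5 194.2] 196.6
70 [ -0.   72.2 190.2] 193.3
75 [ -0.   76.7 183.2] 187.4
```

View pics/w5c.png

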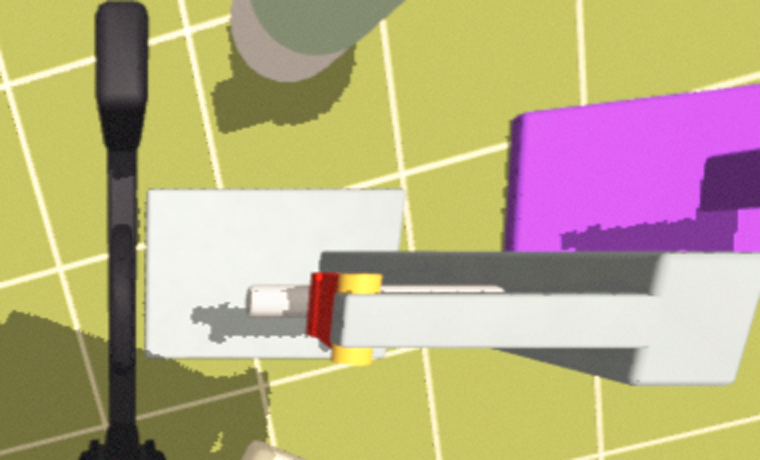

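```bash
python3 -m crank '[[8,0,-0.5,0,0,0],[18,0,-0.5,0,0,0],[28,0,-0.5,0,0,0],[36,0,-0.5,0,0,0],[44,0,-0.5,0,0,0]]'; python3 -m crank '[[0,0,0,0,0,0]]'
python3 - <<'E'
from h import *
s=env.state();print(s["eef_pos"],s["tcp_rot"])
c=vision.calibration("wrist");im,d=vision.read_camera("wrist");np.savez("pics/wrist6.npz",im=im,d=d,pose=c["pose"])
im=im[0:230,260:640];cv2.imwrite("pics/w6c.png",cv2.resize(im,None,fx=2,fy=2,interpolation=cv2.INTER_CUBIC))
E
```

```text
t: 8.6
eef_pos: [474.5, -290.5, 177.6]
tcp_rot: [-1.573, 0.001, -0.262]
ft_force: [-0.1, 0.3, -1.0]
opening: 0.126
t: 8.7
eef_pos: [475.4, -290.7, 177.4]
tcp_rot: [-1.573, 0.001, -0.261]
ft_force: [-0.5, 0.1, -0.6]
opening: 0.121
[ 475.41677914 -290.71442416  177.36336861] [-1.57298830e+00  9.78095217e-04 -2.61201435e-01]
```

View pics/w6c.png

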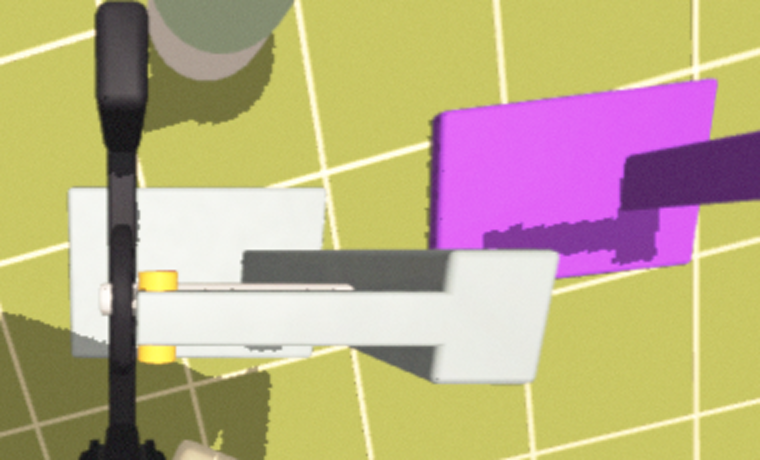

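The peg tip now shows to the left of the ring, at crop (105,298), so the eye is around the peg with no contact force. I'll push on.

```bash
python3 -m crank '[[6,0,0,0,0,0],[12,0,0,0,0,0],[18,0,0,0,0,0],[24,0,0,0,0,0],[30,0,0,0,0,0]]'; python3 -m crank '[[5,0,0,0,0,0],[10,0,0,0,0,0],[16,0,0,0,0,0],[21,0,0,0,0,0],[25,0,0,0,0,0]]'; python3 -m crank '[[0,0,0,0,0,0]]'
python3 - <<'E'
from h import *
s=env.state();print(s["eef_pos"],s["tcp_rot"])
for n in ["scene","side","wrist"]:
    c=vision.calibration(n)
    im,d=vision.read_camera(n)
    cv2.imwrite(f"pics/{n}7.png",im); np.savez(f"pics/{n}7.npz",im=im,d=d,pose=c["pose"])
im=cv2.imread("pics/wrist7.png")
a=cv2.resize(im[0:230,230:430],(400,460)); crop("scene",7,220,100,110,130,4,"pics/a.png"); b=cv2.imread("pics/a.png")[:460,:400]
cv2.imwrite("pics/ab7.png",np.hstack([a,b]))
E
```

```text
t: 9.25
eef_pos: [504.5, -298.4, 177.3]
tcp_rot: [-1.573, 0.001, -0.261]
ft_force: [-0.6, 0.6, -1.4]
opening: 0.125
t: 9.75
eef_pos: [529.0, -305.0, 177.2]
tcp_rot: [-1.573, 0.001, -0.261]
ft_force: [-0.6, -0.1, -0.2]
opening: 0.124
t: 9.85
eef_pos: [529.4, -305.1, 177.1]
tcp_rot: [-1.573, 0.001, -0.261]
ft_force: [-0.6, -0.2, -1.1]
opening: 0.125
[ 529.44687199 -305.0629964   177.0638374 ] [-1.57287023e+00  1.30500167e-03 -2.61036554e-01]
```

View pics/ab7.png

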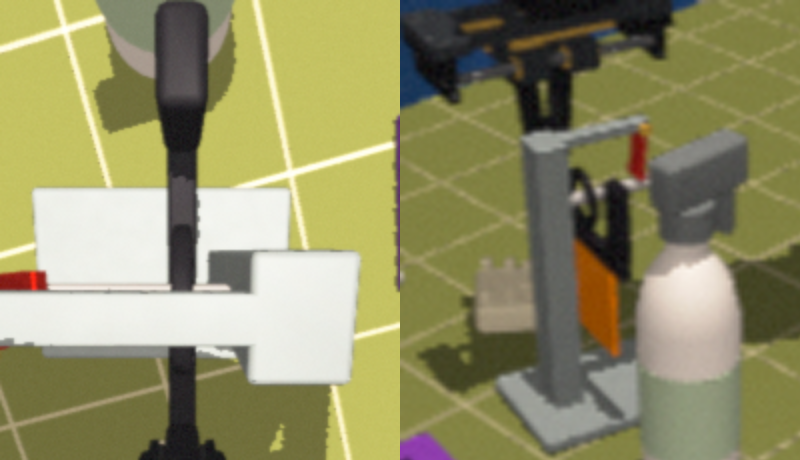

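The scene view shows the red flap down in front of the ring and the ring close to the post. Next I'll lower the shield onto the peg.

```bash
python3 -m crank '[[0,2,0,0,0,0],[0,4,0,0,0,0],[0,6,0,0,0,0],[0,7.5,0,0,0,0]]'; python3 -m crank '[[0,0,0,0,0,0],[0,0,0,0,0,0]]'
```

```text
t: 10.4
eef_pos: [528.8, -304.9, 169.4]
tcp_rot: [-1.573, 0.002, -0.261]
ft_force: [0.0, -0.1, -2.3]
opening: 0.124
t: 10.6
eef_pos: [528.8, -304.9, 169.3]
tcp_rot: [-1.573, 0.002, -0.261]
ft_force: [0.1, -0.1, 0.9]
opening: 0.125
```

```bash
python3 -m crank '[[0,0.5,0,0,0,0],[0,1,0,0,0,0],[0,1,0,0,0,0]]'; python3 -m crank '[[0,0,0,0,0,0],[0,0,0,0,0,0]]'; python3 -m crank '[[0,0.7,0,0,0,0],[0,0.7,0,0,0,0]]';python3 -m crank '[[0,0,0,0,0,0]]'
```

```text
t: 10.9
eef_pos: [528.9, -305.0, 168.6]
tcp_rot: [-1.573, 0.001, -0.261]
ft_force: [-1.0, 0.5, 2.0]
opening: 0.127
t: 11.1
eef_pos: [528.9, -304.9, 168.7]
tcp_rot: [-1.573, 0.001, -0.261]
ft_force: [-1.0, -1.2, 1.2]
opening: 0.121
t: 11.3
eef_pos: [529.0, -305.0, 168.4]
tcp_rot: [-1.573, 0.001, -0.261]
ft_force: [-1.8, 1.1, 5.2]
opening: 0.121
t: 11.4
eef_pos: [528.9, -305.0, 168.6]
tcp_rot: [-1.573, 0.001, -0.261]
ft_force: [-0.8, 0.5, 1.5]
opening: 0.123
```

The force rises at z 168.5, which is the expected rest height, so I'm releasing.

```bash
python3 -m crank '[[0,0,0,0,0,0],[0,0,0,0,0,0]]' 0.18; python3 -m crank '[[0,0,0,0,0,0],[0,0,0,0,0,0],[0,0,0,0,0,0],[0,0,0,0,0,0]]' 0.32
python3 - <<'E'
from h import *
s=env.state();print(s["eef_pos"],s["tcp_rot"])
c=vision.calibration("wrist");im,d=vision.read_camera("wrist");cv2.imwrite("pics/wrist8.png",im)
E
```

```text
t: 11.6
eef_pos: [528.9, -305.0, 168.4]
tcp_rot: [-1.573, 0.001, -0.261]
ft_force: [0.1, -0.4, -0.2]
opening: 0.176
t: 12.0
eef_pos: [528.9, -305.0, 168.4]
tcp_rot: [-1.573, 0.001, -0.261]
ft_force: [0.1, 0.5, -0.5]
opening: 0.318
[ 528.93772209 -304.97900224  168.41533826] [-1.57290808e+00  8.81132478e-04 -2.61211965e-01]
```

View pics/wrist8.png

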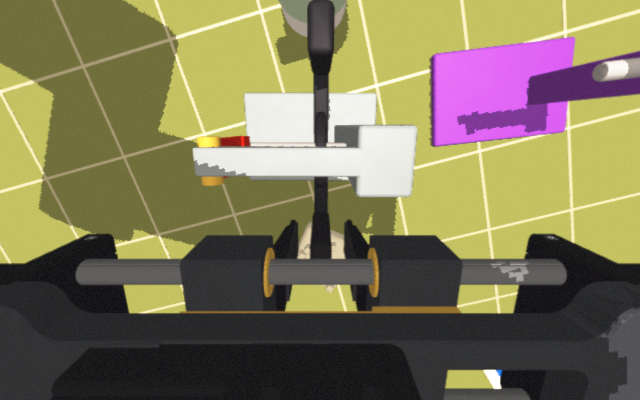

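The ear sits free between the open fingers, so I'm retreating upward.

```bash
python3 -m crank '[[0,-8,0,0,0,0],[0,-20,0,0,0,0],[0,-40,0,0,0,0],[0,-70,0,0,0,0],[0,-105,0,0,0,0]]'; python3 -m crank '[[0,-30,-10,0,0,0],[0,-60,-40,0,0,0],[0,-60,-80,0,0,0],[0,-60,-80,0,0,0]]'; python3 -m crank '[[0,0,0,0,0,0],[0,0,0,0,0,0],[0,0,0,0,0,0]]'
python3 - <<'E'
from h import *
for n in ["scene","side","wrist"]:
    c=vision.calibration(n)
    im,d=vision.read_camera(n)
    cv2.imwrite(f"pics/{n}9.png",im); np.savez(f"pics/{n}9.npz",im=im,d=d,pose=c["pose"])
crop("scene",9,220,100,100,130,4,"pics/a.png");crop("side",9,300,230,100,130,4,"pics/b.png")
cv2.imwrite("pics/ab9.png",np.hstack([cv2.imread("pics/a.png"),cv2.imread("pics/b.png")]))
E
python3 shield.py 9
```

```text
t: 12.55
eef_pos: [528.8, -304.6, 275.0]
tcp_rot: [-1.573, 0.001, -0.261]
ft_force: [-0.1, -1.4, -0.1]
opening: 0.319
t: 12.95
eef_pos: [507.1, -385.1, 336.8]
tcp_rot: [-1.575, -0.001, -0.264]
ft_force: [0.3, 0.7, -0.4]
opening: 0.317
t: 13.25
eef_pos: [507.3, -384.3, 337.0]
tcp_rot: [-1.575, -0.001, -0.263]
ft_force: [0.5, 0.4, -0.1]
opening: 0.322
scene [264 162  11  29 194] [ 552.5 -230.1   94.6]
  normal [-0.816  0.55   0.177] [ 7.3 19.5 42.6]
  quad [[264, 162], [265, 180], [274, 190], [274, 172]]
scene [475 259  23  43 178] [463.7 397.4  36.3]
  normal [ 0.088 -0.996  0.022] [ 1.8 24.4 38. ]
  quad [[497, 259], [475, 301]]
side [194 160  36  36 769] [418.1 388.7  52.4]
  normal [-0.118  0.993  0.001] [ 2.1 28.6 34.2]
  quad [[225, 160], [194, 174], [200, 195], [229, 181]]
side [349 276  15  36 218] [ 540.7 -254.7   93.4]
  normal [ 0.966 -0.258  0.008] [ 0.6 17.  25.5]
  quad [[351, 276], [349, 286], [361, 311], [363, 299]]
```

View pics/ab9.png

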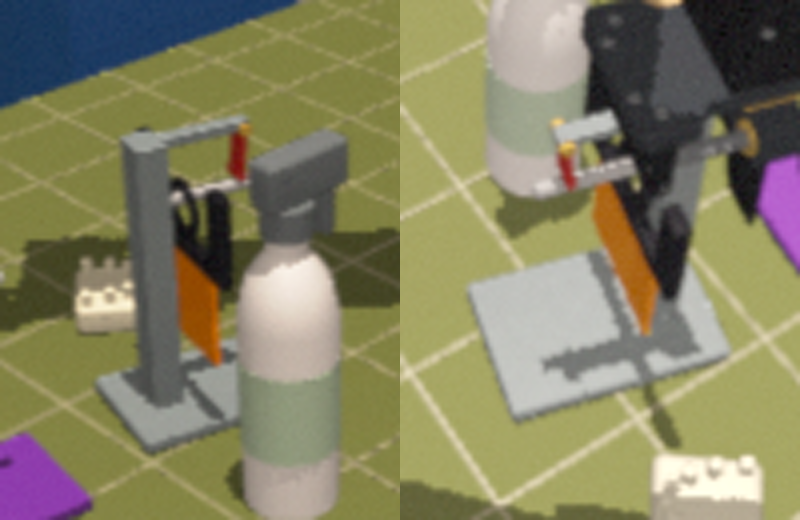

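View pics/wrist9.png

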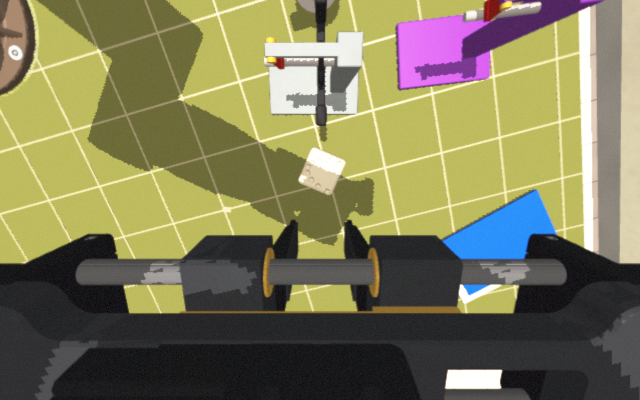

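View pics/scene9.png

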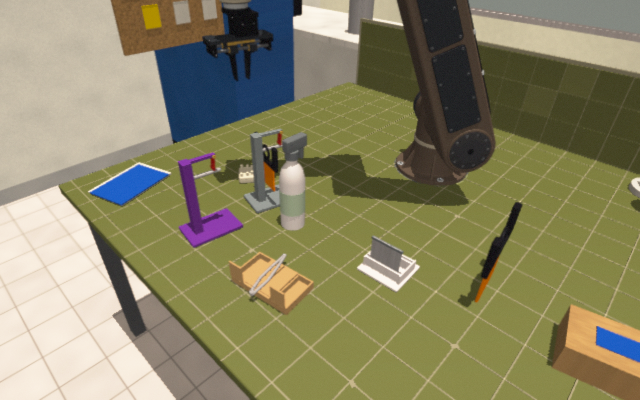

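The shield hangs behind the flap, the flap is vertical, and the bottle, model, mirror and forceps sit where they were. I'll check that the shield is still, and upright in its own plane, before handing in.

```bash
python3 -m crank '[[0,0,0,0,0,0],[0,0,0,0,0,0],[0,0,0,0,0,0],[0,0,0,0,0,0],[0,0,0,0,0,0]]'
python3 - <<'E'
from h import *
for n in ["scene","side","wrist"]:
    c=vision.calibration(n)
    im,d=vision.read_camera(n); np.savez(f"pics/{n}10.npz",im=im,d=d,pose=c["pose"])
o=np.array([516.9,-243.8,0]);a=-.262;ex=np.array([np.cos(a),np.sin(a),0]);ey=np.array([-np.sin(a),np.cos(a),0])
for k in(9,10):
    im,d,p=load("wrist",k);C=cloud("wrist",d,p)
    L=np.stack([(C-o)@ex,(C-o)@ey,C[...,2]],-1); m=(im.max(2)<60)&np.isfinite(L[...,2])
    v,u=np.mgrid[0:400,0:640]
    for nm,y0,y1,z0,z1 in(("earR",-75,-40,190,210),("earL",40,75,190,210),("bar",-50,-26,120,160),("bar+",26,50,120,160),("ring",-22,22,170,200)):
        q=L[m&(u>300)&(u<345)&(v<130)&(L[...,1]>y0)&(L[...,1]<y1)&(L[...,2]>z0)&(L[...,2]<z1)]
        if len(q): print(k,nm,len(q),np.median(q,0).round(1),np.percentile(q[:,2],97).round(1))
for n,b in(("side",(345,270,370,315)),("scene",(260,155,280,195))):
    A,B=load(n,9)[0],load(n,10)[0]; s=np.s_[b[1]:b[3],b[0]:b[2]]; print(n,"mean diff",cv2.absdiff(A[s],B[s]).mean(),cv2.absdiff(A[300:340,400:440],B[300:340,400:440]).mean())
A,B=load("scene",0)[0],load("scene",10)[0]
for nm,s in(("mirror",np.s_[238:270,370:402]),("forceps",np.s_[250:300,245:290]),("bottle",np.s_[135:230,278:306]),("model",np.s_[165:182,238:254])): print(nm,cv2.absdiff(A[s],B[s]).mean())
E
python3 shield.py 10 | grep -A2 "side \[349"
```

```text
t: 13.9
eef_pos: [507.4, -384.5, 336.9]
tcp_rot: [-1.575, -0.0, -0.263]
ft_force: [-0.5, 0.9, 0.3]
opening: 0.319
9 earR 32 [ 29.9 -58.1 201.5] 202.3
9 earL 76 [ 26.8  46.7 199.1] 203.3
9 bar+ 99 [ 26.8  46.1 145.9] 158.2
9 ring 137 [ 27.8 -11.5 184.7] 188.9
10 earR 27 [ 29.8 -59.8 201.5] 202.6
10 earL 79 [ 26.9  46.7 200. ] 203.3
10 bar 1 [ 31.6 -41.7 144.5] 144.5
10 bar+ 102 [ 26.8  46.2 145.9] 159.1
10 ring 135 [ 27.8 -11.6 184.6] 188.9
side mean diff 2.4189629629629628 1.4
scene mean diff 1.8720833333333333 1.44375
mirror 8.524088541666666
forceps 1.2940740740740742
bottle 4.255513784461153
model 30.69485294117647
side [349 276  16  36 224] [ 540.4 -255.9   94. ]
  normal [ 0.966 -0.258  0.013] [ 0.6 17.4 25.7]
  quad [[351, 276], [349, 285], [361, 311], [364, 301]]
```

```bash
python3 -c "
from cell import job; print(job.job_done())"
```

```text
the job is handed in; nothing more can be done
None
```

I lifted the shield out of the rack by its right ear and pushed its eye along the peg past the flap. I then lowered it onto the peg, let go, moved the arm clear and handed the job in at about 14 s of the 54 s allowed. No verdict was reported.

- **Shield:** it hangs with the eye about 28 mm along the stand's x. Both ear tops are level at about 202–203 mm, and the pane is vertical to within about 0.01 rad.
- **Stillness:** two sets of images taken about 0.8 s apart showed no movement beyond noise.
- **Flap:** it looked fully down in both outside views. I judged its lifting and dropping from pictures, not from a joint reading.
- **Contact and force:** the largest wrist reading I saw was about 5 N, as the eye came to rest on the peg. The gripper was clear of everything at hand-in.
- **Bystanders:** the mirror, forceps and bottle look unmoved in the scene image. The model's image patch differed clearly from the start (mean difference 31, against 1–9 for the others). I put this down to shadow, since the model looked to be in the same place, but I did not measure its position.
- **Disagreement:** the scene and side cameras differed by 2–3 mm on where the stand was. I settled the final alignment with the wrist camera, which showed the eye and peg within about 1 mm.

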